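Show all three sides of a glass bottle to the inspection lens

ROBOT

A 6-joint arm with a two-finger parallel gripper is mounted at the origin on the work surface. World frame = base frame: x ahead of the robot, y to its left, z up, the work surface at z = 0. Lengths are in m, angles in degrees, forces in N, time in s.
With the tool pointing down it reaches from about 0.4 to 0.825 m from the base axis. Payload 7 kg.
Tool frame: the origin (TCP) lies midway between the tips of the shut fingers; the grasp point (between the pads) lies 19 mm behind it; z points along the fingers, y is the line along which they close (so a half turn about z gives the same grasp; the last joint's range is limited). The gripper opens to 88 mm and grips with 3 to 60 N. Pads are 19 mm wide; open, the fingers measure 130 mm over their backs; the gripper's body (78 mm by 193 mm) begins 47 mm behind the grasp point.
Start: joints at [81.48, 20.546, 0.682, 0, -70.136, -16.507], TCP at [0.286, 0.612, 0.227] pointing down, gripper open.
Joint ranges: [-176.03, 176.03], [-82.01, 121.73], [-58.28, 71.71], [-173.87, 95.51], [-174.79, -0.11], [-173.66, 173.66]. Speed limits (degrees/s): [136.94, 136.94, 172.46, 180, 180, 180].

INTERFACE

Orientations are given as [roll, pitch, yaw] about the fixed x, y, z axes, in that order (R = Rz(yaw) Ry(pitch) Rx(roll)).
In Python, from plant import ctrl gives the robot as it stands.
- The arm moves only by the tool arm_command, never from a script. Its argument "steps" is a list of rows, each an object with "translation": the shift along the tool's x, y, z in mm, a list of three; "rotation": the turn, a rotation vector about the tool's x, y, z in units of 5 degrees (1.0 is 5 degrees), a list of three; "claw": the finger opening in mm, from 0 to 87.6. In form: [{"translation": [x, y, z], "rotation": [rx, ry, rz], "claw": claw}, ...]. A call has 1 to 5 rows; each row is the pose to reach, as a shift and turn from the pose commanded when the call began, along the tool's axes at that moment; what a row does not reach only later rows make up. A row lasts 1/10 s, in which the tool goes at most 50 mm and 8.59 degrees, less where a joint would pass 70% of its speed; a pose out of reach is approached as far as the arm can. A call with a gripper value outside its range is refused whole. The fingers move at their own pace and stop on an object; the grip force is fixed at half the most. Time passes only in rows, so rows that repeat a pose let the fingers close. It gives the time, the measured TCP pose, the force, the opening and the grip force at its end, in the units of the state.
- ctrl.get_obs(): the state, without advancing time (a new reading comes with each control period).
- ctrl.snapshot(name): name is "scene" or "side" or "wrist"; returns (picture, depth): 384x512x3 uint8, red, green, blue; 384x512 float32, m along the optical axis (not along the pixel's ray), 0 where there is no reading.
- ctrl.calibration(name): a dict with "vertical_fov" (degrees; the focal length in pixels is half the picture's height over the tangent of half this angle, whatever the lens; pixels are square), "cx", "cy" (the principal point, pixels), "rvec" (rotation vector, rad) and "tvec" (3), from world to camera coordinates, as OpenCV has them; the wrist camera has in their place "hand_eye" (4x4, takes a point from camera to tool coordinates, whose origin is the TCP and whose axes are the flange's). Camera axes: x right, y down, z forward; pixel columns grow to the right and rows downward; lengths in m; the calibration is good to about 2 mm. The wrist camera is an equidistant fisheye: a pixel r from the principal point sees the ray r / f radians off the axis. A picture is of the moment at which its call begins: read the wrist's pose just before it. calibration takes no time and is no camera call.
- ctrl.close_job(): hands the job in; it is judged then, once.
The state is a dict: "clock": time; "joint_pos": joint angles; "qvel": joint speeds; "tau": joint torques, N m; "tool_pos": TCP position; "orientation": TCP orientation; "force": force on the tool from outside, world axes, zero at the start; "moment": the same for the moment, N m; "opening": finger opening in m; "gripper_force": force on a finger pad.
Only numpy, scipy, OpenCV 4.12 (cv2) and the standard library are available. Lean on these libraries where they do the work, as an engineer would, in place of code of your own. Each camera call takes 0.05 s, during which the arm holds its last target. There are 200 camera calls.

TASK

Take the three-sided amber glass bottle by its neck and check it at the tilted inspection lens: with its neck up, hold each side still for about a second flat to the lens, centred and about 6 cm in front of it, first the side with one dot, then two dots, then three. Then lower it upright onto the middle of the cork-topped wheel, setting it down rather than dropping it, let go, and touch neither the lens stand nor disturb any of the other things on the bench.

Things in the scene. Friction and masses are not known exactly. Their poses are not given: they have to be found in the camera images.
- bottle: loose upright three-sided amber bottle, 155 mm tall, 0.15-0.31 kg. Body: 3-sided prism 85 mm tall, flat sides 60 mm wide and 26 mm from the axis, blunt corners 40 mm from it; shoulder slopes in to a round neck, 30 mm in diameter, 100 to 155 mm up. White dots on the sides: one, two, three, in anticlockwise order from above, 120 degrees apart. Origin: centre of underside; z to the neck, x out of the one-dot side
- side1 (a point): centre of the bottle side that bears one white dot, on the flat face 26 mm out from the bottle's axis and 42.5 mm above its underside; x points straight out of that side, z along the bottle towards the neck
- side2 (a point): centre of the bottle side that bears two white dots, on the flat face 26 mm out from the bottle's axis and 42.5 mm above its underside; x points straight out of that side, z along the bottle towards the neck
- side3 (a point): centre of the bottle side that bears three white dots, on the flat face 26 mm out from the bottle's axis and 42.5 mm above its underside; x points straight out of that side, z along the bottle towards the neck
- viewer: fixed, not to be touched: lens on a stand. Base disc 120 mm wide, 16 mm thick; post 14 mm thick, 215 mm tall; round lens in a grey ring (120 mm outside, 16 mm thick) carried 100 mm in front of the post, looking to the robot's side and 35 degrees down; stand turned up to 20 degrees. Origin: centre of the base's underside, z up, -x the way the lens faces
- lens (a point): centre of the lens, 240 mm above the table. x points out along its viewing axis (towards the robot's side, 35 degrees down), z up in the plane of the lens (leaning 35 degrees to the robot's side), y level. A side is shown when that side's x is opposite to this x and its centre lies on this axis about 60 mm from the lens
- wheel: fixed round banding wheel (it does not turn): steel disc 170 mm wide on a short column, with a cork top 156 mm wide whose surface is 55 mm above the table. Origin: centre of its underside
- wheel_top (a point): centre of the wheel's cork surface, z up
- round_bottle: bystander: loose round amber bottle with a cork, 66 mm in diameter, 160 mm tall; origin under its centre
- jar: bystander: loose round clear jar with a steel lid, 74 mm in diameter, 100 mm tall; origin under its centre
- mug: bystander: white mug, 76 mm in diameter, 85 mm tall; origin under its centre
- graphite: bystander: dark graphite block lying flat, 90 x 60 x 30 mm; origin under its centre
- paddle: bystander: graphite paddle with a wooden handle lying flat along its x, 210 mm long, 22 mm high; origin on the table at mid length
- brush: bystander: brush lying flat along its x, under 45 mm high; origin near mid length
Things that resemble listed ones, but are neither listed nor needed, are in the scene too. What is shaped like the bottle but pink or red is not meant.

How it is judged (in metres and radians):
On the way, in this order (a step that is already met when the one before it is completed fails the run):
1. the side with one white dot is held still for 0.5 s facing the lens: neck up, square within 12 degrees, centre within 20 mm of its axis (across and up), 35 to 90 mm in front (angle between the x axis of side1 and the x axis of lens, either way round below 0.22 rad and angle between side1's own x axis and vertical below 1.35 rad and angle between bottle's own z axis and vertical below 1 rad and x of side1 in the frame of lens between 0.035 and 0.09 m and y of side1 in the frame of lens between -0.02 and 0.02 m and z of side1 in the frame of lens between -0.02 and 0.02 m and angular speed of bottle below 0.3 rad/s and linear speed of bottle below 0.05 m/s), for 0.5 s.
2. the side with two white dots is held still for 0.5 s facing the lens: neck up, square within 12 degrees, centre within 20 mm of its axis (across and up), 35 to 90 mm in front (angle between the x axis of side2 and the x axis of lens, either way round below 0.22 rad and angle between side2's own x axis and vertical below 1.35 rad and angle between bottle's own z axis and vertical below 1 rad and x of side2 in the frame of lens between 0.035 and 0.09 m and y of side2 in the frame of lens between -0.02 and 0.02 m and z of side2 in the frame of lens between -0.02 and 0.02 m and angular speed of bottle below 0.3 rad/s and linear speed of bottle below 0.05 m/s), for 0.5 s.
3. the side with three white dots is held still for 0.5 s facing the lens: neck up, square within 12 degrees, centre within 20 mm of its axis (across and up), 35 to 90 mm in front (angle between the x axis of side3 and the x axis of lens, either way round below 0.22 rad and angle between side3's own x axis and vertical below 1.35 rad and angle between bottle's own z axis and vertical below 1 rad and x of side3 in the frame of lens between 0.035 and 0.09 m and y of side3 in the frame of lens between -0.02 and 0.02 m and z of side3 in the frame of lens between -0.02 and 0.02 m and angular speed of bottle below 0.3 rad/s and linear speed of bottle below 0.05 m/s), for 0.5 s.
At the end, for the whole second after the job is handed in: the bottle stands upright (within 4 degrees), at rest and released on the wheel's cork top, its axis within 25 mm of the wheel's centre (horizontal distance between bottle and wheel_top below 0.025 m and z of bottle in the frame of wheel_top between -0.008 and 0.008 m and angle between bottle's own z axis and vertical below 0.08 rad and linear speed of bottle below 0.02 m/s and contact force between the fingers and bottle below 0.1 N); the robot touches nothing.
It fails at once if the lens stand is touched (more than 1 N) (contact force between viewer and anything else above 1 N).
It fails at once if the bottle is let fall onto the wheel from more than a centimetre above it (horizontal distance between bottle and wheel_top below 0.11 m and z of bottle in the frame of wheel_top above 0.006 m and contact force between the fingers and bottle below 0.05 N and linear speed of bottle above 0.3 m/s).
It fails at once if another thing on the bench is shifted by more than 30 mm (distance of any of round_bottle, jar, mug, graphite, paddle, brush from where it was at the start of the episode above 0.03 m).
It also fails if it takes over 59 s, if anything falls off the work surface, if the arm or the gripper's body presses on something with over 40 N, if the wrist force passes 120 N, or if a joint passes its speed limit or range.

## Working session

There is one attempt and no reset: what is moved stays moved. The work goes in short steps, Python scripts to look and compute and a tool call to move; the robot and the scene stay as the last step left them, time stands still between calls to the robot, and variables do not carry over. Pictures are saved under pics/ and viewed, at most 10 in all, crops included, and the job is handed in when it is done.

Besides the shell and the picture viewer there is one more tool, called after ">>>" as a command line: name --argument value ..., lists and objects as JSON in quotes. arm_command: Moves the arm, as the interface text tells. Its arguments: {"type":"object","properties":{"steps":{"type":"array"}},"required":["steps"]}

```bash
mkdir -p pics; ls; python3 - <<'E'
from plant import ctrl
import cv2,numpy as np
print(ctrl.get_obs())
for n in ["scene","side","wrist"]:
    print(n,ctrl.calibration(n))
    p,d=ctrl.snapshot(n); cv2.imwrite(f"pics/{n}0.png",p[:,:,::-1]); np.savez(f"{n}0.npz",p=p,d=d)
a=[cv2.imread(f"pics/{n}0.png") for n in ["scene","side"]]
E
```

```text
pics
{'clock': 0.0, 'joint_pos': array([ 8.14779629e+01,  2.05904612e+01,  6.34682429e-01, -1.94553363e-02,
       -7.01364322e+01, -1.65078246e+01]), 'qvel': array([-0.00830555,  0.0641153 ,  0.0145933 , -0.01863819,  0.03682007,
       -0.04147759]), 'tau': array([-3.23967433e-04, -5.82719386e+01,  2.93048698e+01,  6.99651048e+00,
        6.95231327e-03, -1.63349623e-04]), 'tool_pos': array([0.28539834, 0.61116205, 0.22564268]), 'orientation': array([ 1.79906393e+02, -8.66833081e-03, -2.50364800e+01]), 'force': array([ 0.46092787, -0.32636394,  0.25125349]), 'moment': array([ 0.05985254, -0.00469905,  0.01727431]), 'gripper_force': 0.0, 'opening': 0.08787513392458873}
scene {'vertical_fov': 47.444296126322016, 'cx': 247.9008671037269, 'cy': 189.64949958603364, 'rvec': array([ 1.28822074,  2.43440769, -0.76401082]), 'tvec': array([ 0.35828286, -0.23941327,  1.43436121])}
side {'vertical_fov': 51.34888154011504, 'cx': 265.7230012944568, 'cy': 191.45150605076546, 'rvec': array([ 0.24443068, -2.86913358,  1.09593772]), 'tvec': array([0.54554585, 0.20949351, 1.10728642])}
wrist {'vertical_fov': 65.70646984690485, 'cx': 255.90873057693378, 'cy': 191.7347666857391, 'hand_eye': array([[ 1.39786567e-03, -9.51422476e-01, -3.07885234e-01,
         8.38685110e-02],
       [ 9.99998976e-01,  1.23604223e-03,  7.20612286e-04,
        -8.11132837e-04],
       [-3.05047576e-04, -3.07885926e-01,  9.51423230e-01,
        -1.58217339e-01],
       [ 0.00000000e+00,  0.00000000e+00,  0.00000000e+00,
         1.00000000e+00]])}
```

View pics/scene0.png

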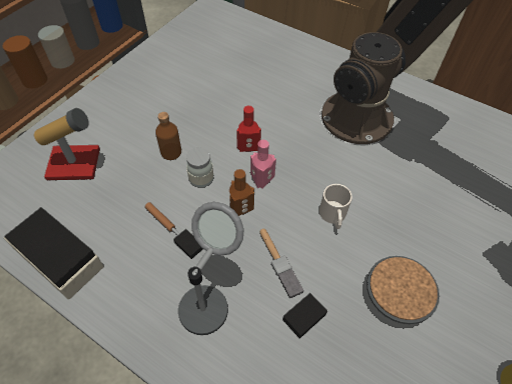

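View pics/side0.png

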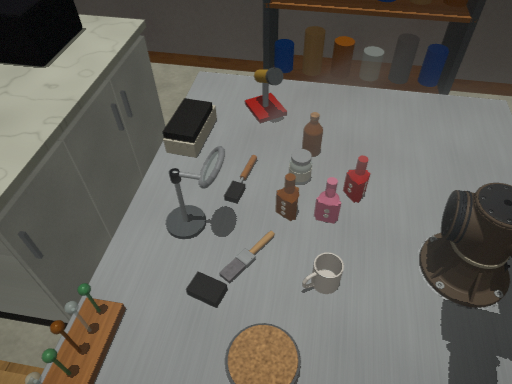

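The scene picture shows the amber bottle at (240,195) with its neck at (240,175), the lens ring at (218,228), the stand base at (203,310), and the wheel at (403,288). The side picture shows the bottle at (288,197), the lens at (212,166), and the wheel at (263,360).

```bash
cat > h.py <<'E'
import numpy as np,cv2
from plant import ctrl
from scipy.spatial.transform import Rotation as R
def cloud(n,d):
    c=ctrl.calibration(n); f=192/np.tan(np.radians(c["vertical_fov"]/2))
    v,u=np.mgrid[:384,:512]; P=np.stack([(u-c["cx"])/f*d,(v-c["cy"])/f*d,d],-1)
    return (P-c["tvec"])@R.from_rotvec(c["rvec"]).as_matrix()
def proj(n,X):
    c=ctrl.calibration(n); f=192/np.tan(np.radians(c["vertical_fov"]/2))
    K=np.array([[f,0,c["cx"]],[0,f,c["cy"]],[0,0,1]])
    return cv2.projectPoints(np.atleast_2d(X).astype(float),c["rvec"],c["tvec"],K,None)[0][:,0]
def load(n): 
    z=np.load(n+"0.npz"); return z["p"],z["d"]
E
python3 - <<'E'
from h import *
ims=[]
for n,pts,cr in [("scene",dict(bneck=(240,174),wheel=(403,288),lens=(218,228),round=(163,118),jar=(199,160),mug=(336,200),pink=(263,147),red=(248,112),base=(203,318),table=(300,130)),(240,198)),
             ("side",dict(bneck=(290,178),wheel=(263,360),lens=(213,166),round=(314,118),mug=(327,270),base=(185,225)),(288,198))]:
    p,d=load(n); W=cloud(n,d)
    for k,(u,v) in pts.items(): print(n,k,W[v,u].round(3), d[v,u])
    u,v=cr; ims.append(cv2.resize(p[v-32:v+32,u-30:u+30,::-1],(384,410),interpolation=cv2.INTER_CUBIC))
    # wheel fit
    m=(abs(W[...,2]-.055)<.006)&(d>0); hsv=cv2.cvtColor(p,cv2.COLOR_RGB2HSV)
    m&=(hsv[...,1]>80)
    uu,vv=pts["wheel"]; m&=np.linalg.norm(W[...,:2]-W[vv,uu,:2],axis=-1)<.12
    q=W[m]; (c,r)=cv2.minEnclosingCircle(q[:,:2].astype(np.float32)); print("wheel",c,r,q[:,2].mean(),m.sum())
    # bottle neck/round top pts
    c0=np.array(W[pts["bneck"][1],pts["bneck"][0],:2]); m=(np.linalg.norm(W[...,:2]-c0,axis=-1)<.05)&(W[...,2]>.105)&(W[...,2]<.17)&(d>0)
    q=W[m]; print("neck",q.min(0),q.max(0),np.median(q,0),m.sum())
cv2.imwrite("pics/crop1.png",np.hstack(ims))
E
```

```text
scene bneck [ 0.504 -0.115  0.155] 1.1048472
scene wheel [0.502 0.354 0.053] 1.0392288
scene lens [ 0.701 -0.032  0.247] 0.90989155
scene round [ 0.468 -0.4    0.159] 1.2101295
scene jar [ 0.497 -0.258  0.104] 1.196297
scene mug [0.34  0.098 0.012] 1.2324008
scene pink [ 0.397 -0.115  0.156] 1.1551167
scene red [ 0.311 -0.222  0.154] 1.2316377
scene base [ 0.819 -0.005  0.016] 1.0346556
scene table [ 0.159 -0.124  0.003] 1.39633
wheel (0.49896734952926636, 0.3536641597747803) 0.0799458771944046 0.055057823573242876 3209
neck [ 0.48854939 -0.13397317  0.10568393] [ 0.52095489 -0.10230585  0.15885198] [ 0.51149204 -0.11367235  0.14689149] 211
side bneck [ 0.503 -0.109  0.156] 1.1192762
side wheel [0.498 0.36  0.056] 0.88518703
side lens [ 0.692 -0.02   0.258] 1.0061356
side round [ 0.461 -0.39   0.156] 1.2993615
side mug [0.37  0.076 0.005] 1.0957472
side base [0.796 0.002 0.017] 1.1834193
wheel (0.5001934170722961, 0.3549618124961853) 0.07868166267871857 0.0557421544783607 3470
neck [ 0.48978987 -0.13084784  0.10599364] [ 0.51938351 -0.09605968  0.15724689] [ 0.50403628 -0.10421586  0.14277739] 186
```

View pics/crop1.png

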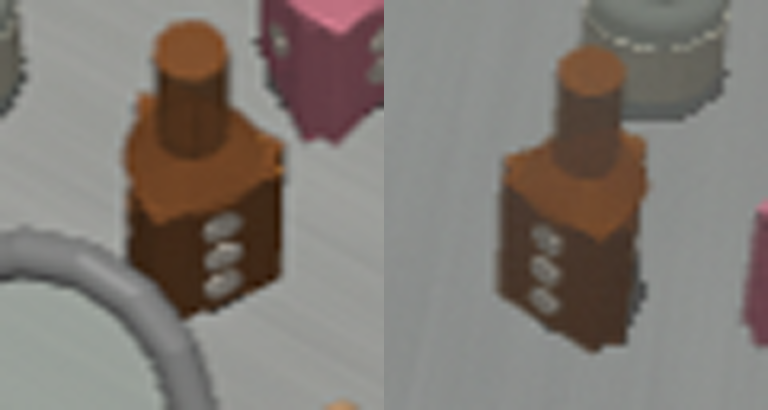

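The crop shows the three-dot side in both cameras: at (222,253) on the right in scene, and at (546,268) on the left in side. No other dots are visible.

```bash
cat > m.py <<'E'
from h import *
L=[];C=[]
for n,l in [("scene",(218,228)),("side",(213,166))]:
    p,d=load(n); W=cloud(n,d); ok=d>0
    c0=np.array([.505,-.115]); near=(np.linalg.norm(W[...,:2]-c0,axis=-1)<.05)&ok
    q=W[near&(abs(W[...,2]-.155)<.003)]; print(n,"top",q.mean(0).round(4),len(q),((q.min(0)+q.max(0))/2).round(4))
    q=W[near&(W[...,2]>.012)&(W[...,2]<.078)]
    # RANSAC dominant vertical planes: project to xy line
    best=[]
    rel=q[:,:2]-q[:,:2].mean(0)*0
    for t in np.arange(-180,180,1.):
        nn=np.array([np.cos(np.radians(t)),np.sin(np.radians(t))]); s=(rel-c0)@nn
        best.append((np.sum(abs(s-.026)<.004),t,0))
    h=np.array([b[0] for b in best]); print("yaw hist",[(b[1],b[0]) for b in best if b[0]>.85*h.max()],len(q))
    # direct fit on right-dot neighbourhood: PCA
    hs=cv2.cvtColor(p,cv2.COLOR_RGB2HSV)
    b=(hs[...,1]<90)&near&(W[...,2]>.015)&(W[...,2]<.075); print("dots",W[b].mean(0).round(4),b.sum())
    for j in range(3):
        pass
    m=ok&(W[...,2]>.17)&(W[...,2]<.31)&(np.linalg.norm(W[...,:2]-W[l[1],l[0],:2],axis=-1)<.10)
    q=W[m]
    # robust plane
    rng=np.random.default_rng(0);bi=0
    for _ in range(500):
        a=q[rng.choice(len(q),3)]; nn=np.cross(a[1]-a[0],a[2]-a[0]); nn/=np.linalg.norm(nn)+1e-12
        i=abs((q-a[0])@nn)<.005
        if i.sum()>bi: bi=i.sum(); I=i
    qq=q[I]; c=qq.mean(0); u,s,vt=np.linalg.svd(qq-c); nn=vt[2]*-np.sign(vt[2][0])
    y=np.cross([0,0,1],nn); y/=np.linalg.norm(y); z=np.cross(nn,y)
    a=(qq-c)@np.c_[y,z]; cc,r=cv2.minEnclosingCircle(a.astype(np.float32))
    print("lens n",nn.round(3),"yaw",np.degrees(np.arctan2(-nn[1],-nn[0])).round(1),"down",np.degrees(np.arcsin(-nn[2])).round(1),"centre",(c+cc[0]*y+cc[1]*z).round(4),r,bi,len(q))
    u,v=(203,310) if n=="scene" else (185,222)
    m=ok&(abs(W[...,2]-.016)<.005)&(np.linalg.norm(W[...,:2]-W[v,u,:2],axis=-1)<.13)&(p.max(-1)<100)
    q=W[m]; cc,r=cv2.minEnclosingCircle(q[:,:2].astype(np.float32)); print("base",cc,r,m.sum())
E
python3 m.py
```

```text
scene top [ 0.5047 -0.1176  0.155 ] 89 [ 0.5048 -0.1192  0.155 ]
yaw hist [(np.float64(46.0), np.int64(151)), (np.float64(47.0), np.int64(152)), (np.float64(48.0), np.int64(153)), (np.float64(49.0), np.int64(154)), (np.float64(50.0), np.int64(156)), (np.float64(51.0), np.int64(154)), (np.float64(52.0), np.int64(152)), (np.float64(53.0), np.int64(152)), (np.float64(54.0), np.int64(152)), (np.float64(55.0), np.int64(155)), (np.float64(56.0), np.int64(159)), (np.float64(57.0), np.int64(167)), (np.float64(58.0), np.int64(168)), (np.float64(59.0), np.int64(173)), (np.float64(60.0), np.int64(170)), (np.float64(61.0), np.int64(175)), (np.float64(62.0), np.int64(177)), (np.float64(63.0), np.int64(168)), (np.float64(64.0), np.int64(160))] 293
dots [ 0.5204 -0.0978  0.045 ] 69
lens n [-0.808 -0.125 -0.576] yaw 8.8 down 35.1 centre [ 0.7048 -0.036   0.2434] 0.05973133444786072 2072 2371
base (0.8008449077606201, -0.019849196076393127) 0.05988354980945587 1689
side top [ 0.5049 -0.1135  0.1548] 70 [ 0.5042 -0.1145  0.1546]
yaw hist [(np.float64(54.0), np.int64(207)), (np.float64(55.0), np.int64(217)), (np.float64(56.0), np.int64(223)), (np.float64(57.0), np.int64(224)), (np.float64(58.0), np.int64(227)), (np.float64(59.0), np.int64(229)), (np.float64(60.0), np.int64(231)), (np.float64(61.0), np.int64(233)), (np.float64(62.0), np.int64(233)), (np.float64(63.0), np.int64(234)), (np.float64(64.0), np.int64(232)), (np.float64(65.0), np.int64(231)), (np.float64(66.0), np.int64(230)), (np.float64(67.0), np.int64(227)), (np.float64(68.0), np.int64(220)), (np.float64(69.0), np.int64(211)), (np.float64(70.0), np.int64(207))] 299
dots [ 0.5157 -0.0942  0.0462] 82
lens n [-0.636 -0.104 -0.765] yaw 9.3 down 49.9 centre [ 0.7227 -0.0257  0.2336] 0.08026297390460968 788 788
base (0.7997679114341736, -0.016861312091350555) 0.06156289950013161 923
```

```bash
cat >> h.py <<'E'
def pose():
    o=ctrl.get_obs(); return o["tool_pos"],R.from_euler("xyz",o["orientation"],degrees=True)
def delta(p,Rt=None):
    t,r=pose(); 
    if Rt is None: Rt=r
    print("T",(r.inv().apply(np.array(p)-t)*1e3).round(1),"Rot",(np.degrees((r.inv()*Rt).as_rotvec())/5).round(2))
E
python3 -c "
from h import *
delta([.505,-.1155,.227])"
```

```text
T [ 5.065e+02  5.656e+02 -4.000e-01] Rot [0. 0. 0.]
```

>>> arm_command --steps '[{"translation":[506,566,0],"rotation":[0,0,0],"claw":87},{"translation":[506,566,0],"rotation":[0,0,0],"claw":87},{"translation":[506,566,0],"rotation":[0,0,0],"claw":87},{"translation":[506,566,0],"rotation":[0,0,0],"claw":87},{"translation":[506,566,0],"rotation":[0,0,0],"claw":87}]'

```text
clock: 0.65
tool_pos: [0.3578, 0.3702, 0.2264]
orientation: [180.0, 0.0, -25.0]
force: [0.9, -1.0, 0.9]
opening: 0.0872
gripper_force: 0.0
```

>>> arm_command --steps '[{"translation":[339,379,0],"rotation":[0,0,0],"claw":87},{"translation":[339,379,0],"rotation":[0,0,0],"claw":87},{"translation":[339,379,0],"rotation":[0,0,0],"claw":87},{"translation":[339,379,0],"rotation":[0,0,0],"claw":87},{"translation":[339,379,0],"rotation":[0,0,0],"claw":87}]'

```text
clock: 1.15
tool_pos: [0.4299, 0.131, 0.2268]
orientation: [-180.0, -0.0, -25.0]
force: [0.6, 0.6, 0.1]
opening: 0.0869
gripper_force: 0.0
```

>>> arm_command --steps '[{"translation":[172,193,0],"rotation":[0,0,0],"claw":87},{"translation":[172,193,0],"rotation":[0,0,0],"claw":87},{"translation":[172,193,0],"rotation":[0,0,0],"claw":87},{"translation":[172,193,0],"rotation":[0,0,0],"claw":87},{"translation":[172,193,0],"rotation":[0,0,0],"claw":87}]'

```text
clock: 1.65
tool_pos: [0.5018, -0.1087, 0.2267]
orientation: [-180.0, -0.0, -25.0]
force: [0.1, 0.7, 1.0]
opening: 0.0869
gripper_force: 0.0
```

```bash
python3 - <<'E'
from h import *
t,r=pose(); p,d=ctrl.snapshot("wrist"); c=ctrl.calibration("wrist")
cv2.imwrite("pics/wrist1.png",p[:,:,::-1])
f=192/np.tan(np.radians(c["vertical_fov"]/2)); v,u=np.mgrid[:384,:512]; a=u-c["cx"]; b=v-c["cy"]; rr=np.hypot(a,b)+1e-9; th=rr/f
ray=np.stack([a/rr*np.tan(th),b/rr*np.tan(th),np.ones_like(rr)],-1)
P=(ray*d[...,None]).reshape(-1,3); H=c["hand_eye"]; W=r.apply(P@H[:3,:3].T+H[:3,3])+t
W=W.reshape(384,512,3); np.savez("wrist1.npz",W=W,p=p)
n=(np.linalg.norm(W[...,:2]-[.505,-.1155],axis=-1)<.05)&(d>0)
q=W[n&(abs(W[...,2]-.155)<.006)]; print(q.mean(0),(q.min(0)+q.max(0))/2,q.max(0)-q.min(0),len(q))
print(t,ctrl.get_obs()["joint_pos"])
delta([*q.mean(0)[:2],.112])
# body outline at shoulder base
s=W[n&(W[...,2]>.08)&(W[...,2]<.09)][:,:2]-q.mean(0)[:2]
an=np.degrees(np.arctan2(s[:,1],s[:,0])); ra=np.hypot(*s.T)
for k in range(-180,180,15):
    m=(an>=k)&(an<k+15)
    if m.sum()>3: print(k,ra[m].max().round(4),m.sum())
E
```

```text
[ 0.50429847 -0.11628328  0.1548126 ] [ 0.50339177 -0.11608225  0.15291862] [0.03020338 0.02970799 0.00775686] 1047
[ 0.50175269 -0.10872353  0.22671745] [  9.11139118   5.48364411 -19.21711763   0.11405125 -65.3544387
  55.64251204]
T [  2.1   1.  114.2] Rot [0. 0. 0.]
-165 0.0301 11
-150 0.0353 51
-135 0.0386 89
-120 0.0391 91
-105 0.0365 69
-90 0.0296 43
-75 0.0285 39
-60 0.0287 42
-45 0.0283 40
-30 0.0342 70
-15 0.0374 109
0 0.037 100
15 0.0353 62
30 0.0293 39
45 0.0297 39
60 0.0299 40
75 0.0297 32
90 0.036 46
105 0.0392 73
120 0.0381 17
```

View pics/wrist1.png

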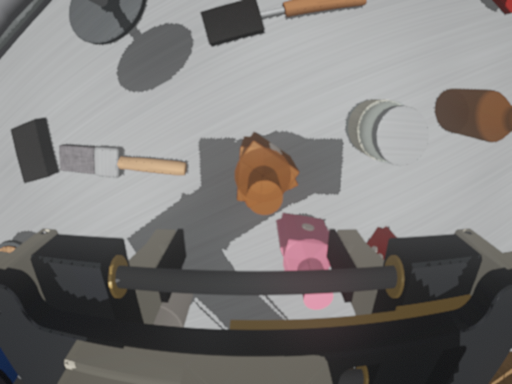

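The wrist picture shows the amber neck top at (265,195) between the open fingers, with the pink bottle (310,290) and jar (395,135) clear of them.

>>> arm_command --steps '[{"translation":[2,1,40],"rotation":[0,0,0],"claw":87},{"translation":[2,1,80],"rotation":[0,0,0],"claw":87},{"translation":[2,1,114],"rotation":[0,0,0],"claw":87},{"translation":[2,1,114],"rotation":[0,0,0],"claw":60},{"translation":[2,1,114],"rotation":[0,0,0],"claw":40}]'

```text
clock: 2.2
tool_pos: [0.5032, -0.1085, 0.113]
orientation: [179.9, 0.0, -25.0]
force: [-0.3, 1.2, 1.8]
opening: 0.0759
gripper_force: 0.0
```

>>> arm_command --steps '[{"translation":[0,0,0],"rotation":[0,0,0],"claw":20},{"translation":[0,0,0],"rotation":[0,0,0],"claw":10},{"translation":[0,0,0],"rotation":[0,0,0],"claw":10},{"translation":[0,0,0],"rotation":[0,0,0],"claw":10},{"translation":[0,0,0],"rotation":[0,0,0],"claw":10}]'

```text
clock: 2.7
tool_pos: [0.5032, -0.1084, 0.1131]
orientation: [-180.0, -0.0, -25.0]
force: [-0.4, -0.5, 0.3]
opening: 0.0367
gripper_force: 0.4
```

```bash
python3 - <<'E'
from h import *
o=ctrl.get_obs(); print(o["tool_pos"],o["opening"],o["gripper_force"],o["force"])
delta([.5043,-.1163,.112])
for n in ["scene","side"]:
    p,d=ctrl.snapshot(n); np.savez(n+"0.npz",p=p,d=d)
    W=cloud(n,d); q=W[(np.linalg.norm(W[...,:2]-[.505,-.115],axis=-1)<.05)&(abs(W[...,2]-.05)<.03)&(d>0)]; print(n,len(q),q.mean(0))
delta([.5043,-.1163,.112])
E
```

```text
[ 0.5031938  -0.10838716  0.11310479] 0.03667043456249161 0.42195542715489864 [-0.43120945 -0.48137455  0.34873538]
T [4.3 6.7 1.1] Rot [0. 0. 0.]
scene 228 [ 0.52381677 -0.09918908  0.04991915]
side 266 [ 0.50905059 -0.08822968  0.0498446 ]
T [4.6 6.6 0.7] Rot [0. 0. 0.]
```

>>> arm_command --steps '[{"translation":[0,0,0],"rotation":[0,0,0],"claw":50},{"translation":[4,4,0],"rotation":[0,0,0],"claw":50},{"translation":[4,4,0],"rotation":[0,0,0],"claw":34},{"translation":[4,4,0],"rotation":[0,0,0],"claw":30},{"translation":[4,4,0],"rotation":[0,0,0],"claw":10}]'

```text
clock: 3.3
tool_pos: [0.5051, -0.1136, 0.1125]
orientation: [-180.0, -0.0, -25.0]
force: [0.1, 0.6, -2.8]
opening: 0.0296
gripper_force: 30.0
```

>>> arm_command --steps '[{"translation":[0,0,0],"rotation":[0,0,0],"claw":10},{"translation":[0,0,0],"rotation":[0,0,0],"claw":10},{"translation":[0,0,0],"rotation":[0,0,0],"claw":10},{"translation":[0,0,0],"rotation":[0,0,0],"claw":10},{"translation":[0,0,0],"rotation":[0,0,0],"claw":10}]'

```text
clock: 3.8
tool_pos: [0.5048, -0.1137, 0.1124]
orientation: [180.0, 0.0, -25.0]
force: [-0.4, 0.6, -3.0]
opening: 0.0295
gripper_force: 30.0
```

>>> arm_command --steps '[{"translation":[0,0,-30],"rotation":[0,0,0],"claw":10},{"translation":[0,0,-70],"rotation":[0,0,0],"claw":10},{"translation":[0,0,-110],"rotation":[0,0,0],"claw":10},{"translation":[0,0,-150],"rotation":[0,0,0],"claw":10},{"translation":[0,0,-150],"rotation":[0,0,0],"claw":10}]'

```text
clock: 4.3
tool_pos: [0.5079, -0.114, 0.2687]
orientation: [-179.8, -0.5, -25.0]
force: [1.7, -0.4, -2.0]
opening: 0.0296
gripper_force: 30.0
```

```bash
cat > face.py <<'E'
from h import *
# fit bottle prism pose in the tool frame: yaw + small offset, from scene+side depth
from scipy.optimize import least_squares
def bottle_pts(save=None):
    t,r=pose(); Q=[];ims=[]
    for n in ["scene","side"]:
        p,d=ctrl.snapshot(n); W=cloud(n,d); B=r.inv().apply(W.reshape(-1,3)-t)*[1,1,-1]
        hs=cv2.cvtColor(p,cv2.COLOR_RGB2HSV).reshape(-1,3)
        m=(np.hypot(B[:,0],B[:,1])<.055)&(B[:,2]<-.03)&(B[:,2]>-.118)&(d.ravel()>0)
        b=B[m]; Q.append(np.c_[b,hs[m][:,1]]); print(n,m.sum(),"z range",b[:,2].min().round(4),b[:,2].max().round(4))
        u,v=proj(n,t-r.apply([0,0,-.06]))[0].astype(int); u,v=np.clip(u,40,470),np.clip(v,60,320)
        ims.append(cv2.resize(p[v-60:v+60,u-40:u+40,::-1],(400,600)))
    if save: cv2.imwrite(save,np.hstack(ims))
    return t,r,Q
E
python3 - <<'E'
from face import *
t,r,Q=bottle_pts("pics/lift.png"); np.savez("lift.npz",*Q); print(t)
# in B frame: x=tool x, y=tool y, z flipped (left-handed): convert to world-yaw about axis
for q in Q:
    w=r.apply(q[:,:3]*[1,1,-1])
    s=w[(q[:,2]>-.105)&(q[:,2]<-.035)]
    res=[]
    for yaw in range(0,180,1):
        # signed distance to prism (3 planes at .026, blunt corners at ~.0375), best xy offset ignored
        a=np.radians([yaw,yaw+120,yaw+240]); D=np.max(s[:,:2]@np.array([np.cos(a),np.sin(a)]),1)
        sd=D-.026; res.append(np.mean(np.minimum(abs(sd),.01)))
    res=np.array(res); k=np.argsort(res[:120])[:5]; print(k,res[k].round(4))
    dm=(q[:,3]<90)&(q[:,2]>-.105)&(q[:,2]<-.035); print("dots",w[dm].mean(0),dm.sum(),np.degrees(np.arctan2(*w[dm].mean(0)[[1,0]])))
E
```

```text
scene 553 z range -0.1154 -0.03
side 565 z range -0.1159 -0.03
[ 0.50788422 -0.1140082   0.2687028 ]
[61 62 60 63 59] [0.0016 0.0016 0.0016 0.0016 0.0017]
dots [ 0.01915625  0.01735235 -0.06792566] 104 42.171286069181285
[56 57 55 54 58] [0.003  0.003  0.003  0.0031 0.0031]
dots [-0.00080529  0.02746831 -0.06996097] 226 91.67927289664448
```

View pics/lift.png

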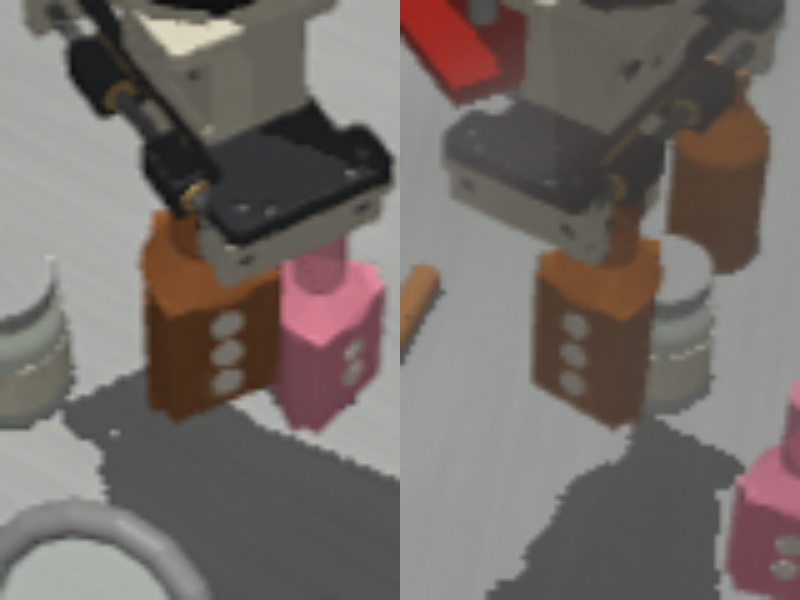

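The picture shows the bottle held straight by the neck, with the three dots at (227,352) in scene and (573,352) in side. I'll turn it so side one comes round.

>>> arm_command --steps '[{"translation":[0,0,0],"rotation":[0,0,1.6],"claw":10},{"translation":[0,0,0],"rotation":[0,0,3.2],"claw":10},{"translation":[0,0,0],"rotation":[0,0,4.8],"claw":10},{"translation":[0,0,0],"rotation":[0,0,6.4],"claw":10},{"translation":[0,0,0],"rotation":[0,0,8],"claw":10}]'

```text
clock: 4.9
tool_pos: [0.5039, -0.1136, 0.2604]
orientation: [179.8, 0.1, -65.4]
force: [0.0, -0.1, -2.7]
opening: 0.0293
gripper_force: 30.0
```

>>> arm_command --steps '[{"translation":[0,0,0],"rotation":[0,0,1.6],"claw":10},{"translation":[0,0,0],"rotation":[0,0,3.2],"claw":10},{"translation":[0,0,0],"rotation":[0,0,4.8],"claw":10},{"translation":[0,0,0],"rotation":[0,0,6.4],"claw":10},{"translation":[0,0,0],"rotation":[0,0,8],"claw":10}]'

```text
clock: 5.4
tool_pos: [0.5039, -0.1136, 0.2604]
orientation: [179.8, -0.1, -105.4]
force: [-0.2, -0.5, -3.0]
opening: 0.0294
gripper_force: 30.0
```

>>> arm_command --steps '[{"translation":[0,0,0],"rotation":[0,0,1.6],"claw":10},{"translation":[0,0,0],"rotation":[0,0,3.2],"claw":10},{"translation":[0,0,0],"rotation":[0,0,4.8],"claw":10},{"translation":[0,0,0],"rotation":[0,0,6.4],"claw":10},{"translation":[0,0,0],"rotation":[0,0,8],"claw":10}]'

```text
clock: 5.9
tool_pos: [0.5039, -0.1136, 0.2604]
orientation: [179.9, -0.2, -145.4]
force: [0.1, -0.3, -3.1]
opening: 0.0296
gripper_force: 30.0
```

```bash
cat > tgt.py <<'E'
from h import *
L=np.array([.7015,-.0345,.24]); YAW=9.; SIDE1=180.  # side1 world yaw when tool = Rz(-25)Rx(180)
a=np.radians(YAW); b=np.radians(35)
n=np.array([-np.cos(b)*np.cos(a),-np.cos(b)*np.sin(a),-np.sin(b)]); zl=np.array([-np.sin(b)*np.cos(a),-np.sin(b)*np.sin(a),np.cos(b)])
F=R.from_matrix(np.c_[-n,np.cross(zl,-n),zl])
Rtb=R.from_euler("xyz",[180,0,-25],degrees=True).inv()*R.from_euler("z",SIDE1,degrees=True)
def target(k,back=0,off=(0,0)): # TCP pose
    return L+(.088+back)*n+(.070+off[1])*zl+off[0]*F.as_matrix()[:,1], F*R.from_euler("z",-120*(k-1),degrees=True)*Rtb.inv()
E
python3 - <<'E'
from tgt import *
print(ctrl.get_obs()["joint_pos"].round(1))
delta(*target(1,.06)); delta(*target(1))
E
```

```text
[  9.1   4.4 -15.8  -0.  -70.  -64.4]
T [-62.2  22.5  47.8] Rot [ 0.05 -7.27  9.79]
T [-106.4    1.3   13.2] Rot [ 0.05 -7.27  9.79]
```

>>> arm_command --steps '[{"translation":[-12,4,10],"rotation":[0,-0.9,1.2],"claw":10},{"translation":[-24,8,20],"rotation":[0,-1.8,2.4],"claw":10},{"translation":[-36,13,30],"rotation":[0,-2.7,3.6],"claw":10},{"translation":[-48,18,40],"rotation":[0,-3.6,4.8],"claw":10},{"translation":[-60,22,48],"rotation":[0,-4.5,6],"claw":10}]'

```text
clock: 6.4
tool_pos: [0.5403, -0.0613, 0.212]
orientation: [173.7, 21.3, -176.9]
force: [-0.0, 0.2, -4.1]
opening: 0.0298
gripper_force: 30.0
```

```bash
python3 - <<'E'
from tgt import *
print(ctrl.get_obs()["joint_pos"].round(1))
delta(*target(1,.06)); delta(*target(1))
E
```

```text
[ 11.9  -2.3 -31.2  -4.7 -39.2 -94.5]
T [-2.   1.4  0.4] Rot [ 0.09 -2.76  3.78]
T [-60.    8.  -13.2] Rot [ 0.09 -2.76  3.78]
```

>>> arm_command --steps '[{"translation":[-2,1,0],"rotation":[0.03,-0.9,1.2],"claw":10},{"translation":[-2,1,0],"rotation":[0.06,-1.8,2.5],"claw":10},{"translation":[-2,1,0],"rotation":[0.09,-2.76,3.78],"claw":10},{"translation":[-2,1,0],"rotation":[0.09,-2.76,3.78],"claw":10},{"translation":[-2,1,0],"rotation":[0.09,-2.76,3.78],"claw":10}]'

```text
clock: 6.9
tool_pos: [0.5394, -0.0608, 0.2113]
orientation: [163.8, 31.1, 159.8]
force: [-0.1, 0.2, -3.7]
opening: 0.0296
gripper_force: 30.0
```

```bash
python3 - <<'E'
from tgt import *
print(ctrl.get_obs()["joint_pos"].round(1))
delta(*target(1,.06)); delta(*target(1))
ims=[]
for n,(u,v) in [("scene",(225,200)),("side",(235,170))]:
    p,d=ctrl.snapshot(n); np.savez(n+"2.npz",p=p,d=d); ims.append(cv2.resize(p[v-90:v+90,u-60:u+60,::-1],(400,600)))
cv2.imwrite("pics/st1.png",np.hstack(ims))
E
```

```text
[  16.3   -8.9  -51.6   17.8  -13.5 -138. ]
T [-2.5  1.8  0.7] Rot [-0.02 -0.06  0.06]
T [-57.   26.8   0.4] Rot [-0.02 -0.06  0.06]
```

View pics/st1.png

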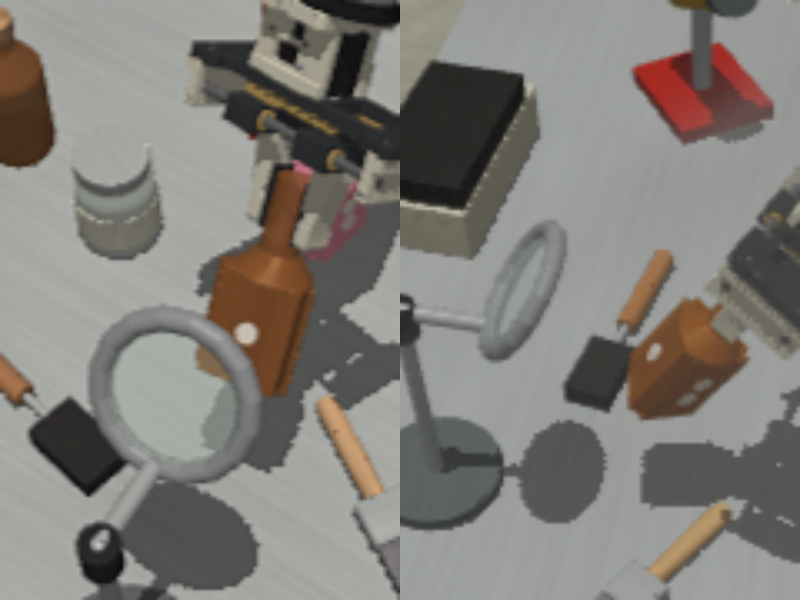

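The picture shows the one-dot side turned towards the lens, with the dot at (245,333), and the lens ring clear at (175,395). I'll move in.

>>> arm_command --steps '[{"translation":[-18,9,0],"rotation":[0,0,0],"claw":10},{"translation":[-37,18,0],"rotation":[0,0,0],"claw":10},{"translation":[-57,26,0],"rotation":[0,-0.06,0.06],"claw":10},{"translation":[-57,26,0],"rotation":[0,-0.06,0.06],"claw":10},{"translation":[-57,26,0],"rotation":[0,-0.06,0.06],"claw":10}]'

```text
clock: 7.5
tool_pos: [0.5943, -0.0524, 0.2508]
orientation: [163.5, 31.6, 159.3]
force: [-0.4, 0.2, -3.2]
opening: 0.0296
gripper_force: 30.0
```

```bash
cat > chk.py <<'E'
from tgt import *
import sys
k=int(sys.argv[1]); print(ctrl.get_obs()["joint_pos"].round(1)); delta(*target(k))
t,r=pose(); Rb=r*Rtb; o=t-.1125*Rb.as_matrix()[:,2]
FR=Rb*R.from_euler("z",120*(k-1),degrees=True); s=o+FR.apply([.026,0,.0425])
E=R.from_matrix(np.c_[n,-F.as_matrix()[:,1],zl])  # lens frame
print("side in lens",E.inv().apply(s-L).round(4),"ang",np.degrees(np.arccos(-FR.as_matrix()[:,0]@n)).round(1))
for nm in ["side","scene"]:
    p,d=ctrl.snapshot(nm); cv2.imwrite(f"pics/k{k}{nm}.png",p[:,:,::-1]); W=cloud(nm,d)[d>0]
    b=FR.inv().apply(W-o); b=b[(b[:,2]>.01)&(b[:,2]<.08)&(np.hypot(b[:,0],b[:,1])<.05)]
    f=b[(abs(b[:,0]-.026)<.008)&(abs(b[:,1])<.026)]
    if len(f)>25:
        A=np.c_[f[:,1:],np.ones(len(f))]; c=np.linalg.lstsq(A,f[:,0],rcond=None)[0]; print(nm,len(f),"face slopes y,z deg",np.degrees(np.arctan(c[:2])).round(1),"x",f[:,0].mean().round(4))
    # side fits of all
    res=[(np.mean(np.minimum(abs(np.max(b[:,:2]@np.array([np.cos(np.radians([q,q+120,q+240])),np.sin(np.radians([q,q+120,q+240]))]),1)-.026),.01)),q) for q in range(-20,21)]
    print(nm,len(b),"yaw err fit",min(res))
E
python3 chk.py 1
```

```text
[  16.    -5.7  -41.5   12.3  -19.6 -132.3]
T [ 5.  -1.4  1.1] Rot [0.01 0.05 0.01]
side in lens [0.0566 0.001  0.0013] ang 0.2
side 177 face slopes y,z deg [-0.8 -0.3] x 0.0282
side 537 yaw err fit (np.float64(0.0018885100834628971), 0)
scene 105 face slopes y,z deg [-0.6  0.5] x 0.0257
scene 202 yaw err fit (np.float64(0.0027392812630680765), -3)
```

>>> arm_command --steps '[{"translation":[0,0,0],"rotation":[0,0,0],"claw":10},{"translation":[0,0,0],"rotation":[0,0,0],"claw":10},{"translation":[0,0,0],"rotation":[0,0,0],"claw":10},{"translation":[0,0,0],"rotation":[0,0,0],"claw":10},{"translation":[0,0,0],"rotation":[0,0,0],"claw":10}]'

```text
clock: 8.1
tool_pos: [0.5939, -0.0523, 0.2514]
orientation: [163.4, 31.6, 159.3]
force: [-0.5, -0.3, -2.2]
opening: 0.0297
gripper_force: 30.0
```

>>> arm_command --steps '[{"translation":[0,0,0],"rotation":[0,0,0],"claw":10},{"translation":[0,0,0],"rotation":[0,0,0],"claw":10},{"translation":[0,0,0],"rotation":[0,0,0],"claw":10},{"translation":[0,0,0],"rotation":[0,0,0],"claw":10},{"translation":[0,0,0],"rotation":[0,0,0],"claw":10}]'

```text
clock: 8.6
tool_pos: [0.594, -0.0523, 0.2514]
orientation: [163.4, 31.6, 159.3]
force: [-0.4, 0.7, -3.7]
opening: 0.0294
gripper_force: 30.0
```

>>> arm_command --steps '[{"translation":[0,0,0],"rotation":[0,0,-1.6],"claw":10},{"translation":[0,0,0],"rotation":[0,0,-3.2],"claw":10},{"translation":[0,0,0],"rotation":[0,0,-4.8],"claw":10},{"translation":[0,0,0],"rotation":[0,0,-6.4],"claw":10},{"translation":[0,0,0],"rotation":[0,0,-8],"claw":10}]'

```text
clock: 9.1
tool_pos: [0.594, -0.0523, 0.2514]
orientation: [-169.3, 33.9, -152.4]
force: [0.3, -0.6, -2.9]
opening: 0.0297
gripper_force: 30.0
```

>>> arm_command --steps '[{"translation":[0,0,0],"rotation":[0,0,-1.6],"claw":10},{"translation":[0,0,0],"rotation":[0,0,-3.2],"claw":10},{"translation":[0,0,0],"rotation":[0,0,-4.8],"claw":10},{"translation":[0,0,0],"rotation":[0,0,-6.4],"claw":10},{"translation":[0,0,0],"rotation":[0,0,-8],"claw":10}]'

```text
clock: 9.6
tool_pos: [0.594, -0.0523, 0.2513]
orientation: [-149.7, 19.1, -110.4]
force: [0.2, 0.0, -2.7]
opening: 0.0294
gripper_force: 30.0
```

>>> arm_command --steps '[{"translation":[0,0,0],"rotation":[0,0,-1.6],"claw":10},{"translation":[0,0,0],"rotation":[0,0,-3.2],"claw":10},{"translation":[0,0,0],"rotation":[0,0,-4.8],"claw":10},{"translation":[0,0,0],"rotation":[0,0,-6.4],"claw":10},{"translation":[0,0,0],"rotation":[0,0,-8],"claw":10}]'

```text
clock: 10.1
tool_pos: [0.594, -0.0523, 0.2514]
orientation: [-144.8, -3.1, -76.7]
force: [-0.6, 0.2, -2.6]
opening: 0.0296
gripper_force: 30.0
```

>>> arm_command --steps '[{"translation":[0,0,0],"rotation":[0,0,-1.6],"claw":10},{"translation":[0,0,0],"rotation":[0,0,-3.2],"claw":10},{"translation":[0,0,0],"rotation":[0,0,-4.8],"claw":10},{"translation":[0,0,0],"rotation":[0,0,-6.4],"claw":10},{"translation":[0,0,0],"rotation":[0,0,-8],"claw":10}]'

```text
clock: 10.6
tool_pos: [0.594, -0.0523, 0.2514]
orientation: [-153.6, -24.3, -41.4]
force: [0.7, 0.6, -2.6]
opening: 0.0295
gripper_force: 30.0
```

>>> arm_command --steps '[{"translation":[0,0,0],"rotation":[0,0,-1.6],"claw":10},{"translation":[0,0,0],"rotation":[0,0,-3.2],"claw":10},{"translation":[0,0,0],"rotation":[0,0,-4.8],"claw":10},{"translation":[0,0,0],"rotation":[0,0,-6.4],"claw":10},{"translation":[0,0,0],"rotation":[0,0,-8],"claw":10}]'

```text
clock: 11.1
tool_pos: [0.594, -0.0523, 0.2514]
orientation: [-176.8, -35.2, 3.3]
force: [0.1, -0.0, -2.8]
opening: 0.0296
gripper_force: 30.0
```

>>> arm_command --steps '[{"translation":[0,0,0],"rotation":[0,0,-1.6],"claw":10},{"translation":[0,0,0],"rotation":[0,0,-3.2],"claw":10},{"translation":[0,0,0],"rotation":[0,0,-4.8],"claw":10},{"translation":[0,0,0],"rotation":[0,0,-6.4],"claw":10},{"translation":[0,0,0],"rotation":[0,0,-8],"claw":10}]'

```text
clock: 11.6
tool_pos: [0.594, -0.0523, 0.2514]
orientation: [157.7, -28.1, 50.0]
force: [-0.6, -0.3, -3.0]
opening: 0.0295
gripper_force: 30.0
```

```bash
python3 chk.py 2
```

```text
[ 16.1  -5.8 -41.6  12.4 -19.5 107.9]
T [-3.9 -3.6  1.8] Rot [ 0.05 -0.05  0.07]
side in lens [0.0564 0.0006 0.002 ] ang 0.5
side 177 face slopes y,z deg [-0.6  0.1] x 0.0267
side 550 yaw err fit (np.float64(0.001818873541752034), 1)
scene 114 face slopes y,z deg [-0.3  1.9] x 0.0248
scene 214 yaw err fit (np.float64(0.002771458675767174), -1)
```

View pics/k2side.png

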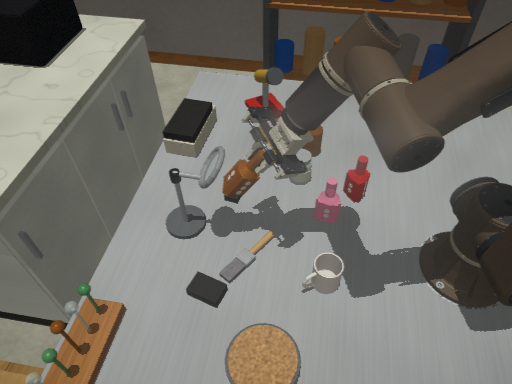

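The side picture shows the bottle in front of the lens at (240,177), with the three-dot side towards this camera, so the two-dot side faces the lens. I'll hold it here.

>>> arm_command --steps '[{"translation":[0,0,0],"rotation":[0,0,0],"claw":10},{"translation":[0,0,0],"rotation":[0,0,0],"claw":10},{"translation":[0,0,0],"rotation":[0,0,0],"claw":10},{"translation":[0,0,0],"rotation":[0,0,0],"claw":10},{"translation":[0,0,0],"rotation":[0,0,0],"claw":10}]'

```text
clock: 12.2
tool_pos: [0.594, -0.0523, 0.2514]
orientation: [157.8, -28.2, 49.6]
force: [-0.3, 0.5, -3.3]
opening: 0.0295
gripper_force: 30.0
```

>>> arm_command --steps '[{"translation":[0,0,0],"rotation":[0,0,0],"claw":10},{"translation":[0,0,0],"rotation":[0,0,0],"claw":10},{"translation":[0,0,0],"rotation":[0,0,0],"claw":10},{"translation":[0,0,0],"rotation":[0,0,0],"claw":10},{"translation":[0,0,0],"rotation":[0,0,0],"claw":10}]'

```text
clock: 12.7
tool_pos: [0.594, -0.0523, 0.2514]
orientation: [157.8, -28.2, 49.7]
force: [-0.1, 0.7, -3.5]
opening: 0.0293
gripper_force: 30.0
```

>>> arm_command --steps '[{"translation":[0,0,0],"rotation":[0,0,1.6],"claw":10},{"translation":[0,0,0],"rotation":[0,0,3.2],"claw":10},{"translation":[0,0,0],"rotation":[0,0,4.8],"claw":10},{"translation":[0,0,0],"rotation":[0,0,6.4],"claw":10},{"translation":[0,0,0],"rotation":[0,0,8],"claw":10}]'

```text
clock: 13.2
tool_pos: [0.594, -0.0523, 0.2514]
orientation: [-176.3, -35.2, 2.5]
force: [0.6, 0.1, -2.7]
opening: 0.0291
gripper_force: 30.0
```

>>> arm_command --steps '[{"translation":[0,0,0],"rotation":[0,0,1.6],"claw":10},{"translation":[0,0,0],"rotation":[0,0,3.2],"claw":10},{"translation":[0,0,0],"rotation":[0,0,4.8],"claw":10},{"translation":[0,0,0],"rotation":[0,0,6.4],"claw":10},{"translation":[0,0,0],"rotation":[0,0,8],"claw":10}]'

```text
clock: 13.7
tool_pos: [0.594, -0.0523, 0.2514]
orientation: [-153.3, -24.0, -42.1]
force: [0.2, 0.1, -2.8]
opening: 0.0298
gripper_force: 30.0
```

>>> arm_command --steps '[{"translation":[0,0,0],"rotation":[0,0,1.6],"claw":10},{"translation":[0,0,0],"rotation":[0,0,3.2],"claw":10},{"translation":[0,0,0],"rotation":[0,0,4.8],"claw":10},{"translation":[0,0,0],"rotation":[0,0,6.4],"claw":10},{"translation":[0,0,0],"rotation":[0,0,8],"claw":10}]'

```text
clock: 14.2
tool_pos: [0.594, -0.0523, 0.2514]
orientation: [-144.8, -2.8, -77.2]
force: [0.6, 0.4, -3.0]
opening: 0.0295
gripper_force: 30.0
```

```bash
python3 chk.py 3
```

```text
[ 16.1  -5.8 -41.6  12.4 -19.5 -12.8]
T [-1.2  5.2  1.8] Rot [-0.06 -0.02 -0.06]
side in lens [0.0564 0.001  0.002 ] ang 0.4
side 170 face slopes y,z deg [-0.2 -0.5] x 0.0285
side 551 yaw err fit (np.float64(0.0022239004814480676), 1)
scene 105 face slopes y,z deg [1.4 2.3] x 0.0263
scene 210 yaw err fit (np.float64(0.0024025935445128282), -4)
```

>>> arm_command --steps '[{"translation":[0,0,0],"rotation":[0,0,0],"claw":10},{"translation":[0,0,0],"rotation":[0,0,0],"claw":10},{"translation":[0,0,0],"rotation":[0,0,0],"claw":10},{"translation":[0,0,0],"rotation":[0,0,0],"claw":10},{"translation":[0,0,0],"rotation":[0,0,0],"claw":10}]'

```text
clock: 14.8
tool_pos: [0.594, -0.0523, 0.2514]
orientation: [-144.8, -3.0, -76.9]
force: [0.6, 0.1, -2.7]
opening: 0.0294
gripper_force: 30.0
```

>>> arm_command --steps '[{"translation":[0,0,0],"rotation":[0,0,0],"claw":10},{"translation":[0,0,0],"rotation":[0,0,0],"claw":10},{"translation":[0,0,0],"rotation":[0,0,0],"claw":10},{"translation":[0,0,0],"rotation":[0,0,0],"claw":10},{"translation":[0,0,0],"rotation":[0,0,0],"claw":10}]'

```text
clock: 15.3
tool_pos: [0.5939, -0.0523, 0.2514]
orientation: [-144.8, -3.0, -76.9]
force: [0.1, 0.5, -2.5]
opening: 0.0298
gripper_force: 30.0
```

```bash
python3 - <<'E'
from tgt import *
print(ctrl.get_obs()["joint_pos"].round(1))
delta(target(3,.12)[0]); 
delta([.48,-.02,.28],R.from_euler("xyz",[180,0,-25],degrees=True))
E
```

```text
[ 16.1  -5.8 -41.6  12.4 -19.5 -12.5]
T [-11.7 124.7   1.1] Rot [0. 0. 0.]
T [-55.7  66.5 -85.6] Rot [-6.28 -3.71 -9.86]
```

>>> arm_command --steps '[{"translation":[-2,20,0],"rotation":[0,0,0],"claw":10},{"translation":[-4,45,0],"rotation":[0,0,0],"claw":10},{"translation":[-6,70,0],"rotation":[0,0,0],"claw":10},{"translation":[-6,70,0],"rotation":[0,0,0],"claw":10},{"translation":[-6,70,0],"rotation":[0,0,0],"claw":10}]'

```text
clock: 15.8
tool_pos: [0.5373, -0.0615, 0.2109]
orientation: [-144.8, -3.0, -76.9]
force: [0.6, 0.7, -3.1]
opening: 0.0299
gripper_force: 30.0
```

```bash
python3 - <<'E'
from tgt import *
for y in (-70,-77,-84): delta([.51,.05,.29],R.from_euler("xyz",[180,0,y],degrees=True))
E
```

```text
T [-110.5  -47.9  -70.1] Rot [-7.   -1.   -1.15]
T [-110.5  -47.9  -70.1] Rot [-7.05 -0.57  0.2 ]
T [-110.5  -47.9  -70.1] Rot [-7.07 -0.14  1.56]
```

>>> arm_command --steps '[{"translation":[-22,-10,-14],"rotation":[-1.4,-0.11,0.04],"claw":10},{"translation":[-44,-19,-28],"rotation":[-2.8,-0.23,0.08],"claw":10},{"translation":[-66,-29,-42],"rotation":[-4.2,-0.34,0.12],"claw":10},{"translation":[-88,-38,-56],"rotation":[-5.6,-0.46,0.16],"claw":10},{"translation":[-110,-48,-70],"rotation":[-7.05,-0.57,0.2],"claw":10}]'

```text
clock: 16.3
tool_pos: [0.5117, 0.0522, 0.2933]
orientation: [180.0, 0.2, -76.9]
force: [1.0, -1.0, -2.6]
opening: 0.0295
gripper_force: 30.0
```

```bash
python3 - <<'E'
from tgt import *
delta([.4995,.3545,.23],R.from_euler("xyz",[180,0,-77],degrees=True))
E
```

```text
T [-297.   -56.8   64.1] Rot [0.01 0.03 0.02]
```

>>> arm_command --steps '[{"translation":[-35,-7,7],"rotation":[0,0,0],"claw":10},{"translation":[-75,-14,15],"rotation":[0,0,0],"claw":10},{"translation":[-115,-22,24],"rotation":[0,0,0],"claw":10},{"translation":[-155,-30,32],"rotation":[0,0,0],"claw":10},{"translation":[-195,-37,40],"rotation":[0,0,0],"claw":10}]'

```text
clock: 16.8
tool_pos: [0.5036, 0.2512, 0.2504]
orientation: [-179.9, 0.1, -77.0]
force: [0.7, -0.2, -2.0]
opening: 0.0297
gripper_force: 30.0
```

>>> arm_command --steps '[{"translation":[-35,-7,5],"rotation":[0,0,0],"claw":10},{"translation":[-70,-14,15],"rotation":[0,0,0],"claw":10},{"translation":[-95,-18,20],"rotation":[0,0,0],"claw":10},{"translation":[-102,-20,24],"rotation":[0,0,0],"claw":10},{"translation":[-102,-20,24],"rotation":[0,0,0],"claw":10}]'

```text
clock: 17.3
tool_pos: [0.4992, 0.3531, 0.2251]
orientation: [179.9, 0.0, -76.9]
force: [-0.9, -1.1, -3.5]
opening: 0.0295
gripper_force: 30.0
```

```bash
python3 - <<'E'
from tgt import *
ctrl.snapshot("wrist"); ctrl.snapshot("wrist")
t,r=pose(); print(t); ims=[]
for nm in ["side","scene"]:
    p,d=ctrl.snapshot(nm); W=cloud(nm,d)[d>0]; b=W-t; m=(np.hypot(b[:,0],b[:,1])<.05)&(b[:,2]>-.13)&(b[:,2]<-.03)
    b=b[m]; print(nm,m.sum(),"bottom",np.sort(b[:,2])[:8].round(4))
    u,v=proj(nm,t-[0,0,.09])[0].astype(int); v=min(v,304)
    ims.append(cv2.resize(p[v-80:v+80,u-53:u+53,::-1],(398,600)))
cv2.imwrite("pics/w.png",np.hstack(ims))
delta([.4995,.3545,.1685],R.from_euler("xyz",[180,0,-77],degrees=True))
E
```

```text
[0.4994503  0.35148021 0.22612781]
side 455 bottom [-0.11   -0.1097 -0.1096 -0.109  -0.1089 -0.1088 -0.1087 -0.1084]
scene 583 bottom [-0.1116 -0.1114 -0.111  -0.1109 -0.1099 -0.1097 -0.1096 -0.1096]
T [-3.3 -0.7 58.1] Rot [-0.    0.01 -0.01]
```

View pics/w.png

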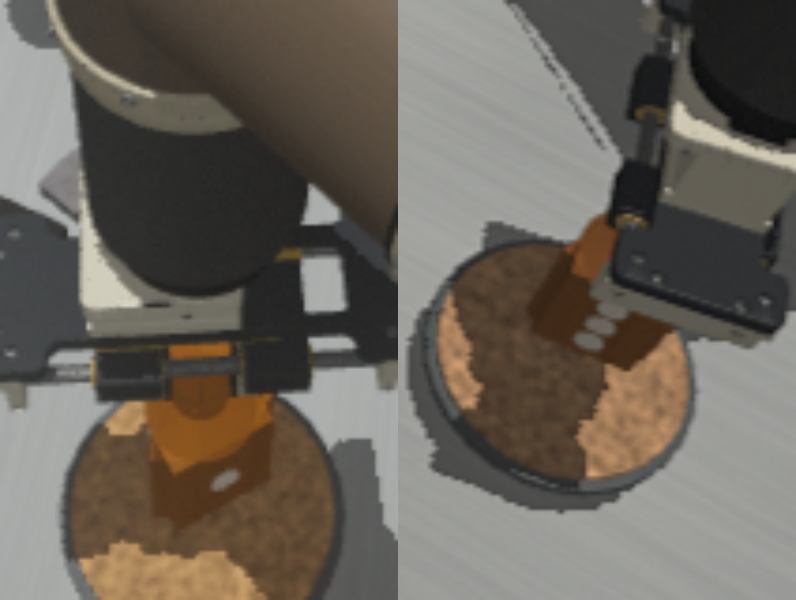

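The picture shows the bottle upright over the cork wheel in both views, with its base about 6 cm above the cork. I'll lower it slowly while watching the force.

>>> arm_command --steps '[{"translation":[-2,-1,15],"rotation":[0,0,0],"claw":10},{"translation":[-3,-1,30],"rotation":[0,0,0],"claw":10},{"translation":[-3,-1,42],"rotation":[0,0,0],"claw":10},{"translation":[-3,-1,50],"rotation":[0,0,0],"claw":10},{"translation":[-3,-1,53],"rotation":[0,0,0],"claw":10}]'

```text
clock: 18.0
tool_pos: [0.4993, 0.3543, 0.1723]
orientation: [179.9, -0.0, -77.0]
force: [-0.0, 0.1, -2.9]
opening: 0.0298
gripper_force: 30.0
```

>>> arm_command --steps '[{"translation":[0,0,1],"rotation":[0,0,0],"claw":10},{"translation":[0,0,2],"rotation":[0,0,0],"claw":10},{"translation":[0,0,3],"rotation":[0,0,0],"claw":10},{"translation":[0,0,3],"rotation":[0,0,0],"claw":10},{"translation":[0,0,3],"rotation":[0,0,0],"claw":10}]'

```text
clock: 18.5
tool_pos: [0.4995, 0.3551, 0.1701]
orientation: [180.0, 0.0, -77.0]
force: [0.5, -0.3, -3.7]
opening: 0.0294
gripper_force: 30.0
```

>>> arm_command --steps '[{"translation":[0,0,0.5],"rotation":[0,0,0],"claw":10},{"translation":[0,0,1],"rotation":[0,0,0],"claw":10},{"translation":[0,0,1.5],"rotation":[0,0,0],"claw":10},{"translation":[0,0,1.5],"rotation":[0,0,0],"claw":10},{"translation":[0,0,1.5],"rotation":[0,0,0],"claw":10}]'

```text
clock: 19.0
tool_pos: [0.4994, 0.355, 0.1684]
orientation: [180.0, 0.0, -77.0]
force: [0.1, 0.3, -2.7]
opening: 0.0295
gripper_force: 30.0
```

>>> arm_command --steps '[{"translation":[0,0,0.5],"rotation":[0,0,0],"claw":10},{"translation":[0,0,1],"rotation":[0,0,0],"claw":10},{"translation":[0,0,1],"rotation":[0,0,0],"claw":10},{"translation":[0,0,1],"rotation":[0,0,0],"claw":10},{"translation":[0,0,1],"rotation":[0,0,0],"claw":10}]'

```text
clock: 19.5
tool_pos: [0.4994, 0.355, 0.1674]
orientation: [180.0, 0.0, -77.0]
force: [-0.9, 0.4, -3.0]
opening: 0.0294
gripper_force: 30.0
```

>>> arm_command --steps '[{"translation":[0,0,0.5],"rotation":[0,0,0],"claw":10},{"translation":[0,0,1],"rotation":[0,0,0],"claw":10},{"translation":[0,0,1],"rotation":[0,0,0],"claw":10},{"translation":[0,0,1],"rotation":[0,0,0],"claw":10},{"translation":[0,0,1],"rotation":[0,0,0],"claw":10}]'

```text
clock: 20.0
tool_pos: [0.4996, 0.3553, 0.1671]
orientation: [-180.0, 0.0, -77.0]
force: [-2.6, 0.9, 6.5]
opening: 0.0294
gripper_force: 30.0
```

```bash
python3 -c "
from h import *
print(ctrl.get_obs()['force'],pose()[0])"
```

```text
[-2.62624263  0.92845883  6.47583779] [0.49962144 0.35527728 0.16708311]
```

The force changed from about -3 N to +6.5 N, so the base is on the cork. Releasing, then moving straight up.

>>> arm_command --steps '[{"translation":[0,0,-0.3],"rotation":[0,0,0],"claw":32},{"translation":[0,0,-0.3],"rotation":[0,0,0],"claw":40},{"translation":[0,0,-0.3],"rotation":[0,0,0],"claw":60},{"translation":[0,0,-0.3],"rotation":[0,0,0],"claw":80},{"translation":[0,0,-0.3],"rotation":[0,0,0],"claw":87}]'

```text
clock: 20.5
tool_pos: [0.4994, 0.3549, 0.1665]
orientation: [179.9, 0.0, -77.0]
force: [-0.1, -0.3, 0.1]
opening: 0.058
gripper_force: 0.0
```

>>> arm_command --steps '[{"translation":[0,0,0],"rotation":[0,0,0],"claw":87},{"translation":[0,0,-20],"rotation":[0,0,0],"claw":87},{"translation":[0,0,-60],"rotation":[0,0,0],"claw":87},{"translation":[0,0,-100],"rotation":[0,0,0],"claw":87},{"translation":[0,0,-130],"rotation":[0,0,0],"claw":87}]'

```text
clock: 21.0
tool_pos: [0.4999, 0.3551, 0.2995]
orientation: [-179.9, 0.1, -77.0]
force: [0.6, 0.7, -0.1]
opening: 0.0867
gripper_force: 0.0
```

>>> arm_command --steps '[{"translation":[0,0,0],"rotation":[0,0,0],"claw":87},{"translation":[0,0,0],"rotation":[0,0,0],"claw":87},{"translation":[0,0,0],"rotation":[0,0,0],"claw":87}]'

```text
clock: 21.3
tool_pos: [0.499, 0.3546, 0.2955]
orientation: [179.9, -0.0, -77.0]
force: [0.5, 0.5, -0.2]
opening: 0.0869
gripper_force: 0.0
```

```bash
python3 - <<'E'
from h import *
for nm in ["side","scene"]:
    p,d=ctrl.snapshot(nm); cv2.imwrite(f"pics/end{nm}.png",p[:,:,::-1]); W=cloud(nm,d)[d>0]
    q=W[(abs(W[:,2]-.210)<.004)&(np.hypot(W[:,0]-.4995,W[:,1]-.3545)<.04)]; print(nm,len(q),q.mean(0) if len(q) else "")
E
```

```text
side 200 [0.49998663 0.35933975 0.2105911 ]
scene 131 [0.50339923 0.35362962 0.20998149]
```

View pics/endscene.png

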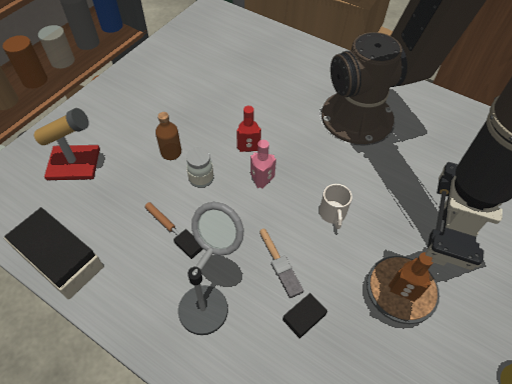

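The final picture shows the bottle upright on the wheel, with its neck at (424,262), the gripper clear above it, and everything else where it was.

```bash
python3 -c "
from plant import ctrl
print(ctrl.close_job())"
```

```text
the job is handed in; nothing more can be done
None
```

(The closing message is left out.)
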